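# Snap a ruby lens disc into its claw cell with the hand press

## Robot

A 6-joint arm with a two-finger parallel gripper is mounted at the origin on the work surface. World frame = base frame: x ahead of the robot, y to its left, z up, the work surface at z = 0. Lengths are in m, angles in rad, forces in N, time in s.
With the tool pointing down it reaches from about 0.25 to 0.85 m from the base axis. Payload 12.5 kg.
Tool frame: the origin (TCP) lies between the finger pads; the fingertips stand 14 mm ahead of it and the grasp point (between the pads) lies 5 mm behind it; z points along the fingers, y is the line along which they close (so a half turn about z gives the same grasp; the last joint's range is limited). The gripper opens to 93 mm and grips with 3 to 60 N. Pads are 15 mm wide; open, the fingers measure 128 mm over their backs; the gripper's body (75 mm by 188 mm) begins 65 mm behind the grasp point.
Start: joints at [1.154, 0.351, 1.652, -0, 1.139, -0.085], TCP at [0.179, 0.52, 0.233] pointing down, gripper open.
Joint ranges: [-2.75, 2.75], [-0.79, 2.1], [0.01, 2.65], [-1.57, 4.71], [0.07, 3.14], [-2.87, 2.87]. Speed limits (rad/s): [2.22, 2.22, 2.79, 3.14, 3.14, 3.14].

## Interface

Orientations are given as a rotation vector (axis times angle).
In Python, from rig import * gives the robot as it stands.
- The arm moves only by the tool apply_moves, never from a script. Its argument "steps" is text: rows parted by semicolons, each of 7 numbers parted by spaces: the finger opening in m, from 0 to 0.093, then the shift along the tool's x, y, z in m, then the turn, a rotation vector about the tool's x, y, z in degrees. A call has 1 to 12 rows; each row is the pose to reach, as a shift and turn from the pose commanded when the call began, along the tool's axes at that moment; what a row does not reach only later rows make up. A row lasts 1/12 s, in which the tool goes at most 41.7 mm and 7.16 degrees, less where a joint would pass 70% of its speed; a pose out of reach is approached as far as the arm can. A call with a gripper value outside its range is refused whole. The fingers move at their own pace and stop on an object; "force" is the grip in N (left out, the last holds). Time passes only in rows, so rows that repeat a pose let the fingers close. It gives the time, the measured TCP pose, the force, the opening and the grip force at its end, in the units of the state.
- read_state(): the state, without advancing time (a new reading comes with each control period).
- capture(name): name is "side" or "top"; returns a dict with "image" (420x560x3 uint8, blue, green, red), "fov_y" (degrees; the focal length in pixels is half the picture's height over the tangent of half this angle, whatever the lens; pixels are square), "cx", "cy" (the principal point, pixels), "dist_coeffs" ([k1, k2, p1, p2, k3] as OpenCV has them; the pictures are not rectified), "pose" (4x4, takes a point from camera to world coordinates). Camera axes: x right, y down, z forward; pixel columns grow to the right and rows downward; lengths in m; the calibration is good to about 2 mm. A picture is of the moment at which its call begins. There is no depth.
- job_done(): hands the job in; it is judged then, once.
The state is a dict: "clock": time; "joints": joint angles; "joint_vel": joint speeds; "tau": joint torques, N m; "ee_pos": TCP position; "tcp_rot": TCP orientation; "ft_force": force on the tool from outside, world axes, zero at the start; "torque": the same for the moment, N m; "grip_width": finger opening in m; "grasp_force": force on a finger pad.
Only numpy, scipy, OpenCV 4.12 (cv2) and the standard library are available. Lean on these libraries where they do the work, as an engineer would, in place of code of your own. Each camera call takes 0.05 s, during which the arm holds its last target. There are 200 camera calls.

## Task

Take just the top ruby glass disc from the stack and lay it flat in the mouth of the spring-claw cell on the press's slide, push the slide fully home under the ram, then bring the press lever down by its grip until the disc snaps past the claws and sits flat on its seat. Do not let go after the snap: finish with the lever still held down firmly in the gripper, so that the rubber pad keeps bearing on the glass. Leave the rest of the stack, the clear lens blank and the two steel pins where they are.

Things in the scene. Friction and masses are not known exactly. Their poses are not given: they have to be found in the camera images.
- disc_top: the ruby glass disc on top of the stack: flat, 60 mm diameter, 8 mm thick, 56 g; origin at the centre of its underside, z up. Three such discs lie face on face on a low 100 mm board, so its underside starts 30 mm above the bench. Grip it across its edge.
- disc_mid: the second ruby disc, same size, directly under the top one; stays on the stack
- disc_low: the lowest ruby disc, same size, on the board; stays there
- press: black cast-iron arbor press bolted to the bench. Origin at bench level under the ram's axis; x points from the operator's side to the column, y to the operator's left. Head: x -25 to 140, y -35 to 60, z 150 to 235 mm; ram top 310 mm; a round boss carries the lever on the -y side. A steel slideway, top 40 mm above the bench, runs along x out to x = -285.
- cell_seat (a point): centre of the seat of the lens cell on the slide, 64 mm above the bench, axes as the press. Four steel spring claws stand round it at 45 deg to x and y (12 mm wide, tips 90 mm above the bench, 70 mm apart across). The disc's underside rests 14 mm above the seat when laid in the mouth and at 0 when snapped home. A low rim centres the seated disc. Fingers fit between claws on the +y and -y sides.
- slide_knob (a point): middle of the black upright knob on the slide, 18 mm diameter, 32 mm tall (from 52 to 84 mm above the bench), 100 mm from the cell axis towards the operator (-x); the slide plate around it is at 52 mm
- slide (a joint): travel of the slide along press +x, m: 0 pulled out, 0.120 against its stop with the cell under the ram. Moves with 2 to 4 N and stays where left.
- ram: square steel ram with a round black rubber pad, 44 mm diameter; origin at the centre of the pad's lower face, 98 mm above the bench when up; 24 mm lower per rad of lever
- lever_grip: black cylindrical grip on the lever's end, 22 mm diameter, 100 mm long; origin at its middle, 220 mm from the pivot; its -x axis points outward along the lever, its y axis along the pivot
- lever_pivot (a point): point on the lever's pivot axis in the lever's plane, 190 mm above the bench, 105 mm to the -y side of the ram; the axis is parallel to press y
- lever (a joint): lever angle, rad: 0 at rest with the lever 0.56 rad above level towards the operator; grows as it is pulled down. A spring returns it (3 to 5 N at the grip). Pad meets the disc at about 0.5; pull rises to 10 to 16 N near 0.63, then drops to about 5 N as the disc slips past the claws (home between 0.65 and 1.0); from 1.08 pad and glass are solid on the seat.
- lens_blank: clear domed glass lens blank, 50 mm diameter, 12 mm high, lying on the bench; leave alone
- pin_a: stainless alignment pin standing on its 22 mm foot, 10 mm diameter, 45 mm tall; leave alone
- pin_b: the other stainless alignment pin, same as pin_a; leave alone
Things that resemble listed ones, but are neither listed nor needed, are in the scene too. Leave any purple or turquoise look-alike of the disc_top alone.

How it is judged:
By the outcome, as a careful person would: the job done as asked, in the order asked, and still so for the second after the job is handed in, while the arm keeps its last pose, push and grip.
It also fails if it takes over 72 s, if anything falls off the work surface, if the arm or the gripper's body presses on something with over 40 N, if the wrist force passes 120 N, or if a joint passes its speed limit or range.

## Working session

There is one attempt and no reset: what is moved stays moved. The work goes in short steps, Python scripts to look and compute and a tool call to move; the robot and the scene stay as the last step left them, time stands still between calls to the robot, and variables do not carry over. Pictures are saved under pics/ and viewed, at most 10 in all, crops included, and the job is handed in when it is done.

Besides the shell and the picture viewer there is one more tool, called after "Call:" in YAML: its name, and indented under it one key for each argument. apply_moves: Moves the arm, as the interface text tells. Its arguments: {"type":"object","properties":{"steps":{"type":"string"},"force":{"type":"number"}},"required":["steps"]}

```bash
mkdir -p pics; ls; python3 - <<'E'
from rig import *
import cv2
for n in ("side","top"):
    c=capture(n); cv2.imwrite(f"pics/{n}0.png",c["image"]); print(n,c["fov_y"],c["cx"],c["cy"],c["dist_coeffs"]); print(c["pose"])
print(read_state())
E
```

```text
pics
side 45.991865081710316 282.7582936957423 204.6054120148703 [-0.11485003  0.          0.          0.          0.        ]
[[-0.8992652  -0.32477154  0.2929941   0.20473117]
 [-0.43739755  0.67127908 -0.59838766  0.45081986]
 [-0.00234152 -0.6662641  -0.74571219  0.96449276]
 [ 0.          0.          0.          1.        ]]
top 42.81601042136674 279.68444218655924 206.736154582893 [0.02779237 0.         0.         0.         0.        ]
[[ 0.02055874 -0.99468647  0.10087699  0.42081128]
 [-0.99969493 -0.01907045  0.01569583 -0.1974999 ]
 [-0.01368866 -0.1011689  -0.99477509  1.24052129]
 [ 0.          0.          0.          1.        ]]
{'clock': 0.1, 'joints': array([ 1.15441470e+00,  3.51187060e-01,  1.65231404e+00,  3.32720949e-07,
        1.13907359e+00, -8.46335543e-02]), 'joint_vel': array([ 1.29083051e-03, -4.66476435e-04, -1.67787015e-03,  5.26090222e-04,
       -2.09705237e-03, -7.31788753e-05]), 'tau': array([-2.95776490e-04, -4.98030853e+01, -2.85697371e+01,  6.99636061e-02,
        2.39706418e-02, -7.59750219e-05]), 'ee_pos': array([0.17901744, 0.51976748, 0.23217018]), 'tcp_rot': array([-5.18682205e-01, -3.09823168e+00,  1.49419764e-03]), 'ft_force': array([-0.23551638,  0.03044876, -0.49678191]), 'torque': array([-0.06613568, -0.04240147, -0.05816243]), 'grasp_force': 0.0, 'grip_width': 0.09305269012639952}
```

View pics/side0.png

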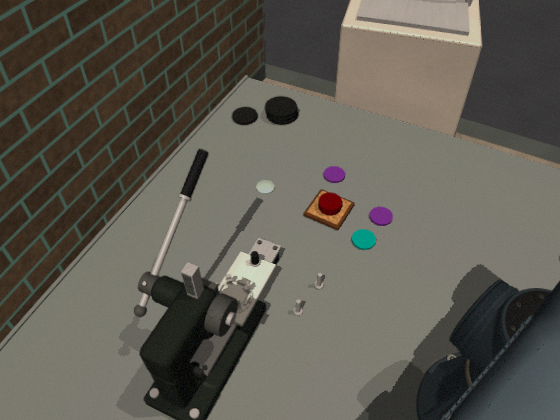

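View pics/top0.png

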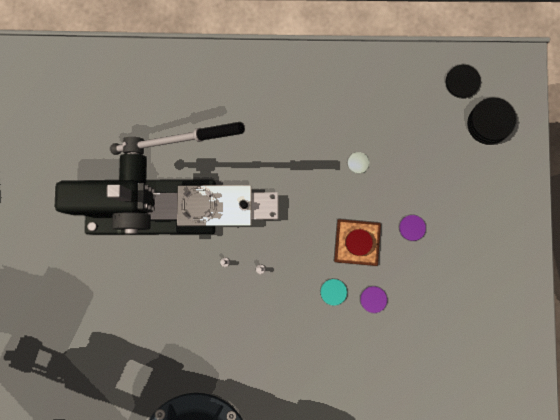

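The side view shows the red stack at (330,203), knob at (255,257), grip at about (195,175). In the top view: stack (359,242), knob (244,204), cell about (200,205), grip (222,132), pins (225,262) and (261,269). I'll zoom in on the press.

```bash
cat > h.py <<'E'
import numpy as np, cv2
from scipy.optimize import least_squares
from scipy.spatial.transform import Rotation as R
def K(c):
    f=c["image"].shape[0]/2/np.tan(np.radians(c["fov_y"])/2)
    return np.array([[f,0,c["cx"]],[0,f,c["cy"]],[0,0,1.]])
def proj(c,P):
    T=np.linalg.inv(c["pose"]); rv=cv2.Rodrigues(T[:3,:3])[0]
    return cv2.projectPoints(np.array(P,float).reshape(-1,3),rv,T[:3,3],K(c),np.array(c["dist_coeffs"],float))[0].reshape(-1,2)
def tri(views):  # [(c,(u,v)),...]
    s=least_squares(lambda p:np.concatenate([proj(c,p)[0]-uv for c,uv in views]),[.4,0,.05])
    return s.x, np.abs(s.fun).max()
def onplane(c,uv,z):
    d=cv2.undistortPoints(np.array([[uv]],float),K(c),np.array(c["dist_coeffs"],float))[0,0]
    r=c["pose"][:3,:3]@[d[0],d[1],1]; o=c["pose"][:3,3]
    return o+r*(z-o[2])/r[2]
E
python3 - <<'E'
from rig import *
from h import *
import pickle
S=capture("side");T=capture("top"); pickle.dump((S,T),open("c0.pkl","wb"))
cen=[]
for c in(S,T):
    b,g,r=[c["image"][...,i].astype(int) for i in range(3)]
    m=((r>70)&(g<25)&(b<30)).astype(np.uint8)
    n,l,st,ce=cv2.connectedComponentsWithStats(m); i=1+np.argmax(st[1:,4]); print(st[i],ce[i]); cen.append(ce[i])
print(tri([(S,cen[0]),(T,cen[1])]), onplane(T,cen[1],.038), onplane(S,cen[0],.038))
a=cv2.resize(T["image"][110:260,90:290],None,fx=4,fy=4,interpolation=cv2.INTER_CUBIC); cv2.imwrite("pics/ct.png",a)
a=cv2.resize(S["image"][140:340,120:320],None,fx=3,fy=3,interpolation=cv2.INTER_CUBIC); cv2.imwrite("pics/cs.png",np.clip(a*1.3,0,255).astype('uint8'))
E
```

```text
[319 193  23  22 341] [329.6568915  201.96187683]
[346 230  26  25 499] [358.749499   242.06212425]
(array([ 0.46734206, -0.35759457,  0.03200092]), np.float64(0.1786721227379644)) [ 0.46677615 -0.3569057   0.038     ] [ 0.4660812  -0.35225011  0.038     ]
```

View pics/ct.png

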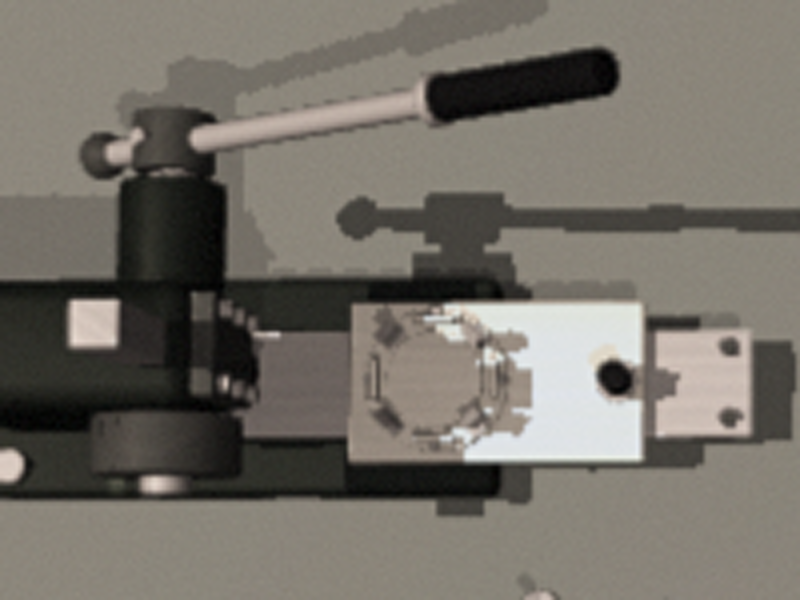

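View pics/cs.png

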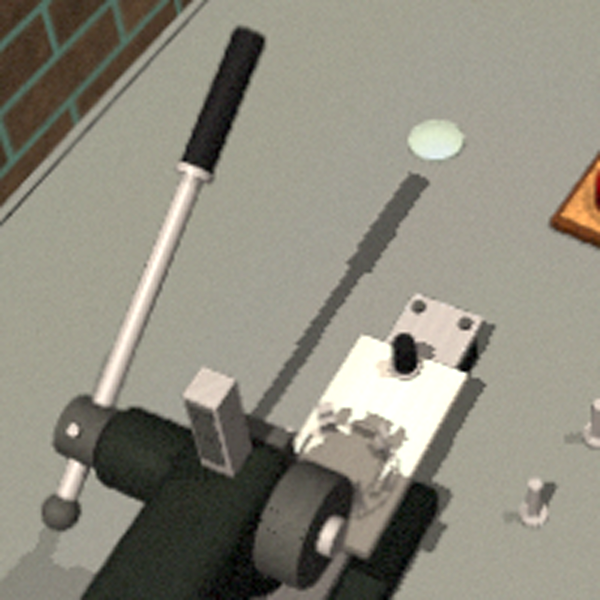

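Pictured top-crop: knob top (615,377), ram top (92,323), grip ends (605,70)/(432,98), slideway end (750,330–437). Side-crop: knob (403,342), ram top (211,383), grip ends (250,35)/(196,172). I'll fit the press pose from these.

```bash
python3 - <<'E'
from h import *
import pickle
S,T=pickle.load(open("c0.pkl","rb"))
t=lambda u,v:np.array([u/4+90-.375,v/4+110-.375]); s=lambda u,v:np.array([u/3+120-.33,v/3+140-.33])
pts=dict(knob=(t(615,377),s(403,340)),ram=(t(92,323),s(211,380)),gout=(t(605,70),s(250,35)),gin=(t(432,98),s(196,172)),e1=(t(750,330),s(420,293)),e2=(t(750,437),s(483,322)))
for k,(a,b) in pts.items():
    print(k,*tri([(T,a),(S,b)]))
def model(q):
    px,py,yaw,pvx=q
    m=lambda x,y,z:np.array([px+np.cos(yaw)*x-np.sin(yaw)*y,py+np.sin(yaw)*x+np.cos(yaw)*y,z])
    c,sn=np.cos(.56),np.sin(.56)
    return dict(knob=m(-.22,0,.084),ram=m(0,0,.31),gout=m(pvx-.27*c,-.105,.19+.27*sn),gin=m(pvx-.17*c,-.105,.19+.17*sn),e1=m(-.285,-.027,.04),e2=m(-.285,.027,.04))
def res(q):
    m=model(q); 
    o=[]
    for k,(a,b) in pts.items(): o+=[proj(T,m[k])[0]-a-q[4:6],proj(S,m[k])[0]-b-q[6:8]]
    return np.concatenate(o+[q[4:]*.5])
f=least_squares(lambda q:res(q) if 0 else (lambda:(np.concatenate([*[np.r_[proj(T,model(q[:4])[k])[0]-a-q[4:6],proj(S,model(q[:4])[k])[0]-b-q[6:8]] for k,(a,b) in pts.items()],q[4:]*.5])))(),[.55,.2,1.57,0,0,0,0,0])
print(f.x.round(4)); print(f.fun.round(1))
m=model(f.x[:4])
for k in m: print(k,m[k].round(4))
E
```

```text
knob [ 0.54381488 -0.09985004  0.08463458] 0.5186459282714964
ram [0.53786233 0.11042803 0.31067951] 0.2589949873649857
gout [ 0.65010366 -0.11316351  0.33174224] 0.10466624451797202
gin [ 0.646309   -0.0310177   0.28559574] 0.7306962612731525
e1 [ 0.57367185 -0.17283249  0.04048974] 0.9207259137120332
e2 [ 0.51570199 -0.17315899  0.03518774] 0.14804832112156419
[ 5.3950e-01  1.1020e-01  1.5953e+00 -1.5000e-03  1.7204e+00 -3.5070e-01
  2.0000e-02 -1.1935e+00]
[ 2.7 -0.5  2.2 -2.  -1.3 -0.3 -1.   0.9  0.7  0.2  0.9 -0.8 -0.   0.8
 -0.6  2.1 -0.9  1.3 -0.6  0.8 -0.8 -1.6 -0.9 -1.3  0.9 -0.2  0.  -0.6]
knob [ 0.5449 -0.1098  0.084 ]
ram [0.5395 0.1102 0.31  ]
gout [ 0.6501 -0.1174  0.3334]
gin [ 0.648  -0.0327  0.2803]
e1 [ 0.5735 -0.1741  0.04  ]
e2 [ 0.5195 -0.1754  0.04  ]
```

```bash
cat >> h.py <<'E'
import pickle
t=lambda u,v:np.array([u/4+90-.375,v/4+110-.375]); s=lambda u,v:np.array([u/3+120-.33,v/3+140-.33])
pts=dict(knob=(t(615,377),s(403,340)),ram=(t(92,323),s(211,380)),gout=(t(605,70),s(250,35)),gin=(t(432,98),s(196,172)),e1=(t(750,330),s(420,293)),e2=(t(750,437),s(483,322)))
def pm(q,x,y,z): return np.array([q[0]+np.cos(q[2])*x-np.sin(q[2])*y,q[1]+np.sin(q[2])*x+np.cos(q[2])*y,z])
def model(q):
    pvx,sl=q[3:5]; m=lambda *a:pm(q,*a); c,sn=np.cos(.56),np.sin(.56)
    return dict(knob=m(-.22+sl,0,.084),ram=m(0,0,.31),gout=m(pvx-.27*c,-.105,.19+.27*sn),gin=m(pvx-.17*c,-.105,.19+.17*sn),e1=m(-.285,-q[5],.04),e2=m(-.285,q[5],.04))
E
python3 - <<'E'
from h import *
S,T=pickle.load(open("c0.pkl","rb"))
def res(q):
    m=model(q)
    return np.concatenate([np.r_[proj(T,m[k])[0]-a-q[6:8],proj(S,m[k])[0]-b-q[8:10]] for k,(a,b) in pts.items()]+[q[6:]*.5])
f=least_squares(res,[.55,.1,1.57,0,0,.027,0,0,0,0])
q=f.x; print(q.round(4)); print(f.fun.round(1)); np.save("q.npy",q)
for sl in(q[4],):
  print("cell",pm(q,-.12+sl,0,.064).round(4),"knob",pm(q,-.22+sl,0,.084).round(4))
# slide corners check top
cs=[onplane(T,t(u,v),.052) for u,v in((352,303),(643,302),(643,461),(350,462))]
for c in cs:
    d=c-pm(q,0,0,0); ca,sa=np.cos(q[2]),np.sin(q[2]); print("corner press",(ca*d[0]+sa*d[1]).round(4),(-sa*d[0]+ca*d[1]).round(4))
cen=[S,T]
print("disc", [onplane(T,np.array([358.75,242.06])-k*q[6:8]*-1*0,.038) for k in(0,)])
for u,v in [(358,162),(225,262),(261,269)]: print(onplane(T,(u,v),.02).round(3))
E
```

```text
[ 5.3950e-01  1.0990e-01  1.5948e+00  3.0000e-04  8.4000e-03  2.9400e-02
  9.2620e-01 -2.9510e-01 -2.9480e-01 -6.3470e-01]
[-0.3 -0.5  0.9  0.2 -0.3 -0.3 -0.6  0.2  0.6  0.3  0.9 -0.9  0.   0.8
 -0.7  2.   0.1  0.3 -1.1 -0.1  0.1 -0.6  0.4 -1.6  0.5 -0.1 -0.1 -0.3]
cell [ 0.5422 -0.0016  0.064 ] knob [ 0.5446 -0.1016  0.084 ]
corner press -0.0598 -0.0442
corner press -0.2231 -0.0439
corner press -0.2233 0.0453
corner press -0.0601 0.0451
disc [array([ 0.46678092, -0.35690679,  0.038     ])]
[ 0.652 -0.357  0.02 ]
[ 0.416 -0.057  0.02 ]
[ 0.402 -0.139  0.02 ]
```

```bash
cat >> h.py <<'E'
def delta(st,p,yaw=0.0236):
    """shift (m) and turn (deg) in tool axes to TCP p, tool y at world yaw, z down"""
    R0=R.from_rotvec(st["tcp_rot"]); y=np.array([np.cos(yaw),np.sin(yaw),0]); z=np.array([0,0,-1.])
    R1=R.from_matrix(np.c_[np.cross(y,z),y,z])
    return R0.inv().apply(np.array(p)-st["ee_pos"]).round(4),np.degrees((R0.inv()*R1).as_rotvec()).round(2)
E
python3 - <<'E'
from rig import *
from h import *
S,T=pickle.load(open("c0.pkl","rb"))
a=np.linspace(0,6.28,90); obs=[]
for c in(S,T):
    b,g,r=[c["image"][...,i].astype(int) for i in range(3)]
    m=((r>45)&(g<.3*r)&(b<.35*r)).astype(np.uint8)
    n,l,st,ce=cv2.connectedComponentsWithStats(m); i=1+np.argmax(st[1:,4]); print(st[i],ce[i]); obs.append(ce[i])
def pr(c,q):
    P=np.concatenate([np.c_[q[0]+.03*np.cos(a),q[1]+.03*np.sin(a),a*0+z] for z in(.014,.038)])
    h=cv2.convexHull(proj(c,P).astype(np.float32)); M=cv2.moments(h); return np.array([M["m10"],M["m01"]])/M["m00"],cv2.boundingRect(h),M["m00"]
for cs in((S,T),(S,),(T,)):
    f=least_squares(lambda q:np.concatenate([pr(c,q)[0]-obs[0 if c is S else 1] for c in cs]),[.467,-.357],diff_step=1e-3); print(f.x.round(4),f.fun.round(2),[pr(c,f.x)[1:] for c in cs])
print(delta(read_state(),[.467,-.358,.15]))
E
```

```text
[319 193  23  22 414] [329.72463768 203.42512077]
[346 230  26  25 524] [358.67938931 242.0019084 ]
[ 0.4674 -0.358 ] [ 0.01  0.08  0.05 -0.03] [((317, 191, 25, 25), 471.5767932604067), ((344, 228, 29, 28), 596.6691505473573)]
[ 0.4675 -0.3583] [-0.  0.] [((317, 191, 25, 25), 471.4223782790359)]
[ 0.4673 -0.3579] [0. 0.] [((344, 228, 29, 28), 596.6484725459013)]
(array([-0.5582, -0.7361,  0.0828]), array([-4.000e-02,  2.000e-02,  6.963e+01]))
```

Call:
apply_moves:
  steps: "0.093 -0.558 -0.736 0 0 0 69.6;0.093 -0.558 -0.736 0 0 0 69.6;0.093 -0.558 -0.736 0 0 0 69.6;0.093 -0.558 -0.736 0 0 0 69.6;0.093 -0.558 -0.736 0 0 0 69.6;0.093 -0.558 -0.736 0 0 0 69.6;0.093 -0.558 -0.736 0 0 0 69.6;0.093 -0.558 -0.736 0 0 0 69.6;0.093 -0.558 -0.736 0 0 0 69.6;0.093 -0.558 -0.736 0 0 0 69.6;0.093 -0.558 -0.736 0 0 0 69.6;0.093 -0.558 -0.736 0 0 0 69.6"

```text
clock: 1.2
ee_pos: [0.335, 0.0429, 0.2329]
tcp_rot: [2.194, 2.247, 0.001]
ft_force: [1.3, 0.1, 0.5]
grip_width: 0.0931
grasp_force: 0.0
```

```bash
python3 - <<'E'
from rig import *
from h import *
print(delta(read_state(),[.4674,-.358,.15]))
E
```

```text
(array([-0.4039,  0.1228,  0.083 ]), array([0.06, 0.  , 0.01]))
```

Call:
apply_moves:
  steps: "0.093 -0.404 0.123 0.083 0 0 0;0.093 -0.404 0.123 0.083 0 0 0;0.093 -0.404 0.123 0.083 0 0 0;0.093 -0.404 0.123 0.083 0 0 0;0.093 -0.404 0.123 0.083 0 0 0;0.093 -0.404 0.123 0.083 0 0 0;0.093 -0.404 0.123 0.083 0 0 0;0.093 -0.404 0.123 0.083 0 0 0;0.093 -0.404 0.123 0.083 0 0 0;0.093 -0.404 0.123 0.083 0 0 0;0.093 -0.404 0.123 0.083 0 0 0;0.093 -0.404 0.123 0.083 0 0 0"

```text
clock: 2.2
ee_pos: [0.4677, -0.3585, 0.1483]
tcp_rot: [-2.196, -2.245, 0.0]
ft_force: [0.7, 0.5, 0.2]
grip_width: 0.0931
grasp_force: 0.0
```

```bash
python3 - <<'E'
from rig import *
from h import *
print(delta(read_state(),[.4674,-.358,.0455]), read_state()["ee_pos"],read_state()["ft_force"])
E
```

```text
(array([ 0.0005, -0.0002,  0.1028]), array([-0.04, -0.02, -0.1 ])) [ 0.46770595 -0.35849871  0.1482787 ] [0.74495749 0.47895034 0.24114391]
```

Call:
apply_moves:
  steps: "0.093 0 0 0.04 0 0 0;0.093 0 0 0.08 0 0 0;0.093 0 0 0.095 0 0 0;0.093 0 0 0.095 0 0 0;0.093 0 0 0.095 0 0 0;0.093 0 0 0.095 0 0 0;0.093 0 0 0.095 0 0 0"

```text
clock: 2.78
ee_pos: [0.4685, -0.3564, 0.0566]
tcp_rot: [2.192, 2.246, 0.0]
ft_force: [-0.4, 0.4, 0.5]
grip_width: 0.0928
grasp_force: 0.0
```

```bash
python3 - <<'E'
from rig import *
from h import *
import cv2
T=capture("top");S=capture("side"); s=read_state();print(s["ee_pos"],s["ft_force"],delta(s,[.4674,-.358,.0455]))
a=cv2.resize(T["image"][190:290,310:410],None,fx=4,fy=4,interpolation=3);b=cv2.resize(S["image"][150:250,280:380],None,fx=4,fy=4,interpolation=3)
cv2.imwrite("pics/g1.png",np.hstack([a,b]))
E
```

```text
[ 0.4682601  -0.35636176  0.0561516 ] [ 0.137297   -0.24431788  0.29226079] (array([-0.0016, -0.0009,  0.0107]), array([0.1 , 0.09, 0.04]))
```

View pics/g1.png

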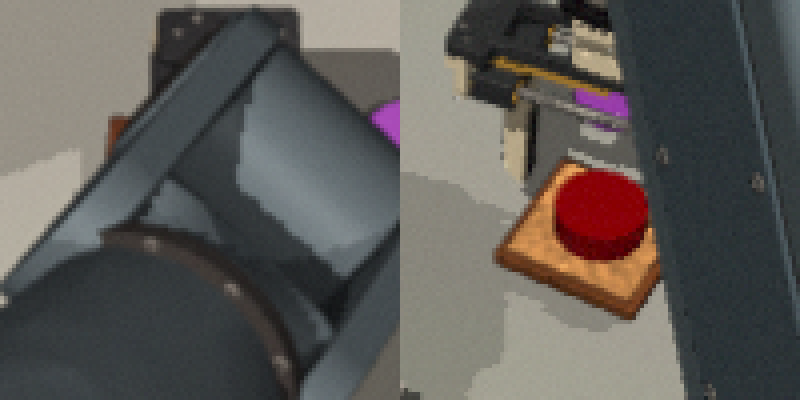

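The left half (top) shows the hand over the stack. In the right half (side), the far finger stands clear behind the red stack at about (600,215). Going down to the top disc's edge.

Call:
apply_moves:
  steps: "0.093 -0.0015 -0.001 0.006 0 0 0;0.093 -0.0015 -0.001 0.0105 0 0 0;0.093 -0.0015 -0.001 0.0105 0 0 0;0.093 -0.0015 -0.001 0.0105 0 0 0;0.093 -0.0015 -0.001 0.0105 0 0 0;0.093 -0.0015 -0.001 0.0105 0 0 0"

```text
clock: 3.38
ee_pos: [0.4668, -0.3576, 0.0442]
tcp_rot: [2.194, 2.248, 0.0]
ft_force: [-0.1, 0.0, 0.6]
grip_width: 0.0932
grasp_force: 0.0
```

```bash
python3 - <<'E'
from rig import *
from h import *
for i in range(4):
  s=read_state();print(s["clock"],s["ee_pos"],s["ft_force"],delta(s,[.4674,-.358,.0455])[0]); capture("side")
E
```

```text
3.3833 [ 0.4667861  -0.35756108  0.04418727] [-0.08384251  0.01834456  0.55292095] [-0.0005  0.0006 -0.0013]
3.4333 [ 0.46680423 -0.35756151  0.04421253] [-0.07520169 -0.21312151  0.68047797] [-0.0005  0.0006 -0.0013]
3.4833 [ 0.46679445 -0.35757056  0.04424021] [ 0.59884352 -0.15425987 -0.679299  ] [-0.0004  0.0006 -0.0013]
3.5333 [ 0.4667741  -0.35755534  0.04425333] [0.62797734 0.015087   0.48430574] [-0.0005  0.0006 -0.0012]
```

Call:
apply_moves:
  steps: "0.093 -0.0005 0.0005 -0.0017 0 0 0;0.093 -0.0005 0.0005 -0.0017 0 0 0;0.093 -0.0005 0.0005 -0.0017 0 0 0;0.058 -0.0005 0.0005 -0.0017 0 0 0;0.055 -0.0005 0.0005 -0.0017 0 0 0;0.055 -0.0005 0.0005 -0.0017 0 0 0;0.055 -0.0005 0.0005 -0.0017 0 0 0;0.055 -0.0005 0.0005 -0.0017 0 0 0;0.055 -0.0005 0.0005 -0.0017 0 0 0;0.055 -0.0005 0.0005 -0.0017 0 0 0;0.055 -0.0005 0.0005 -0.0017 0 0 0;0.055 -0.0005 0.0005 -0.0017 0 0 0"
  force: 15

```text
clock: 4.58
ee_pos: [0.4672, -0.358, 0.0458]
tcp_rot: [-2.194, -2.248, 0.0]
ft_force: [-0.7, 0.2, 0.6]
grip_width: 0.0592
grasp_force: 15.0
```

Gripped; lift slowly and look.

Call:
apply_moves:
  steps: "0.055 0 0 -0.004 0 0 0;0.055 0 0 -0.012 0 0 0;0.055 0 0 -0.03 0 0 0;0.055 0 0 -0.06 0 0 0;0.055 0 0 -0.1 0 0 0;0.055 0 0 -0.13 0 0 0;0.055 0 0 -0.13 0 0 0;0.055 0 0 -0.13 0 0 0;0.055 0 0 -0.13 0 0 0"

```text
clock: 5.33
ee_pos: [0.4669, -0.3577, 0.1753]
tcp_rot: [-2.194, -2.248, 0.0]
ft_force: [0.6, 0.6, -1.1]
grip_width: 0.0592
grasp_force: 15.0
```

```bash
python3 - <<'E'
from rig import *
from h import *
S=capture("side"); s=read_state();print(s["ee_pos"],s["grip_width"],s["grasp_force"])
q=np.load("q.npy"); cell=pm(q,-.12+q[4],0,.064); print(cell)
print(delta(s,[cell[0],cell[1],.16]))
cv2.imwrite("pics/g2.png",cv2.resize(S["image"][100:260,260:460],None,fx=3,fy=3,interpolation=3))
E
```

```text
[ 0.46668765 -0.35752626  0.17470583] 0.05932161764923261 14.99988466501236
[ 0.54217897 -0.00162564  0.064     ]
(array([0.3539, 0.0841, 0.0151]), array([-0.09, -0.08,  0.03]))
```

View pics/g2.png

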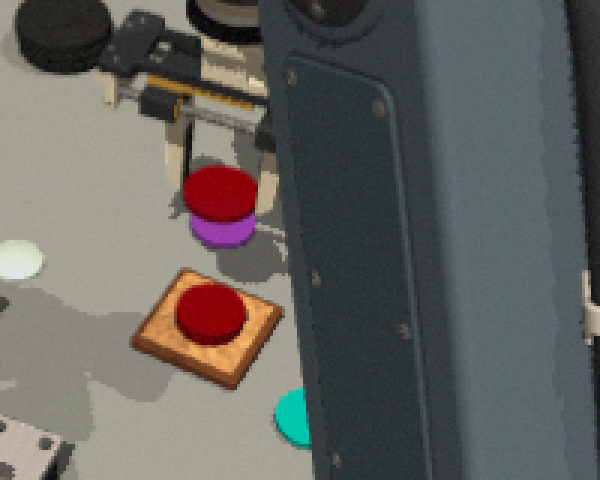

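A single disc hangs level in the fingers at (220,192), and two discs remain undisturbed on the board at (210,313). I'll travel low, below the lever.

Call:
apply_moves:
  steps: "0.055 0.03 0.01 0.03 0 0 0;0.055 0.07 0.02 0.053 0 0 0;0.055 0.11 0.03 0.053 0 0 0;0.055 0.15 0.045 0.053 0 0 0;0.055 0.19 0.06 0.053 0 0 0;0.055 0.22 0.07 0.053 0 0 0;0.055 0.25 0.08 0.053 0 0 0;0.055 0.28 0.084 0.053 0 0 0;0.055 0.31 0.084 0.053 0 0 0;0.055 0.33 0.084 0.053 0 0 0;0.055 0.334 0.084 0.053 0 0 0;0.055 0.334 0.084 0.053 0 0 0"

```text
clock: 6.38
ee_pos: [0.5425, -0.0211, 0.1218]
tcp_rot: [-2.191, -2.249, 0.002]
ft_force: [-0.3, 0.2, -0.1]
grip_width: 0.059
grasp_force: 15.0
```

```bash
python3 - <<'E'
from rig import *
from h import *
S=capture("side");s=read_state();print(s["clock"],s["ee_pos"],s["ft_force"]); S=capture("side")
cv2.imwrite("pics/g3.png",cv2.resize(S["image"][140:340,120:340],None,fx=3,fy=3,interpolation=3))
_,T=pickle.load(open("c0.pkl","rb")); q=np.load("q.npy")
print(onplane(T,t(432,379)+0*q[6:8],.07),pm(q,-.12+q[4],0,.064),onplane(T,t(615,377),.084))
print(delta(s,[.5422,-.0016,.122]))
E
```

```text
6.4333 [ 0.54270702 -0.02217339  0.12199785] [-0.20537735 -0.26467172 -1.746054  ]
[0.54127025 0.00166974 0.07      ] [ 0.54217897 -0.00162564  0.064     ] [ 0.54282683 -0.10021475  0.084     ]
(array([ 0.0206,  0.    , -0.    ]), array([-0.09, -0.  ,  0.09]))
```

View pics/g3.png

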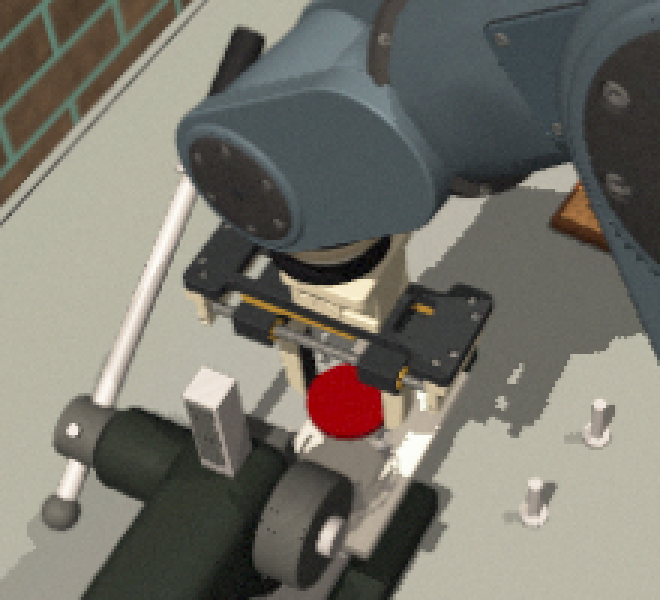

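Disc held level at (345,400) over the slide. The hand bar (185–490, 230–380) clears the lever. Next, centre over the mouth and go down.

Call:
apply_moves:
  steps: "0.055 0.01 0 0 0 0 0;0.055 0.0219 -0.0009 0 0 0 0;0.055 0.0219 -0.0009 0 0 0 0;0.055 0.0219 -0.0009 0 0 0 0;0.055 0.0219 -0.0009 0.006 0 0 0;0.055 0.0219 -0.0009 0.012 0 0 0;0.055 0.0219 -0.0009 0.018 0 0 0;0.055 0.0219 -0.0009 0.021 0 0 0;0.055 0.0219 -0.0009 0.021 0 0 0;0.055 0.0219 -0.0009 0.021 0 0 0"

```text
clock: 7.32
ee_pos: [0.5416, -0.0003, 0.1016]
tcp_rot: [-2.194, -2.248, 0.001]
ft_force: [-0.5, -0.7, -0.4]
grip_width: 0.0593
grasp_force: 15.0
```

```bash
python3 - <<'E'
from rig import *
from h import *
for i in range(3):
  S=capture("side");s=read_state();print(s["clock"],s["ee_pos"],s["ft_force"],s["torque"])
print(delta(s,[.5418,-.0003,.0938]))
E
```

```text
7.3667 [ 5.41763414e-01 -2.91498350e-04  1.01802687e-01] [ 0.07140892 -0.08207548 -1.16086525] [-0.03498112  0.07482042  0.00027122]
7.4167 [ 5.41827992e-01 -2.79931615e-04  1.01968232e-01] [ 0.25371439 -0.06600445 -0.1684824 ] [-0.07601973  0.07714919  0.00335103]
7.4667 [ 5.41878554e-01 -2.52592221e-04  1.02055613e-01] [ 0.12576924  0.56659662 -0.54041964] [-0.09584037  0.05380068  0.01382106]
(array([-0.    , -0.0001,  0.0083]), array([0.03, 0.  , 0.04]))
```

Call:
apply_moves:
  steps: "0.055 0 0 0.003 0 0 0;0.055 0 0 0.005 0 0 0;0.055 0 0 0.0065 0 0 0;0.055 0 0 0.0075 0 0 0;0.055 0 0 0.008 0 0 0;0.055 0 0 0.008 0 0 0;0.055 0 0 0.008 0 0 0"

```text
clock: 8.05
ee_pos: [0.5413, -0.0002, 0.0937]
tcp_rot: [-2.194, -2.248, 0.001]
ft_force: [-2.6, -0.6, -0.6]
grip_width: 0.0591
grasp_force: 15.0
```

```bash
python3 - <<'E'
from rig import *
from h import *
for i in range(3):
  S=capture("side");s=read_state();print(s["clock"],s["ee_pos"],s["ft_force"],s["torque"])
cv2.imwrite("pics/g4.png",cv2.resize(S["image"][220:320,190:310],None,fx=6,fy=6,interpolation=3))
E
```

```text
8.1 [ 5.41324814e-01 -2.28505905e-04  9.36614533e-02] [-3.38331203 -0.53884736 -0.41206886] [-0.04380631  0.61834887 -0.00124412]
8.15 [ 5.41355582e-01 -1.99515381e-04  9.36769774e-02] [-2.77990689  0.03141727  0.40413428] [-0.05285268  0.72731536 -0.04021088]
8.2 [ 5.41346048e-01 -2.12934875e-04  9.36769675e-02] [-3.68264454 -0.35138011 -0.34668986] [0.02358945 0.71014    0.04193214]
```

View pics/g4.png

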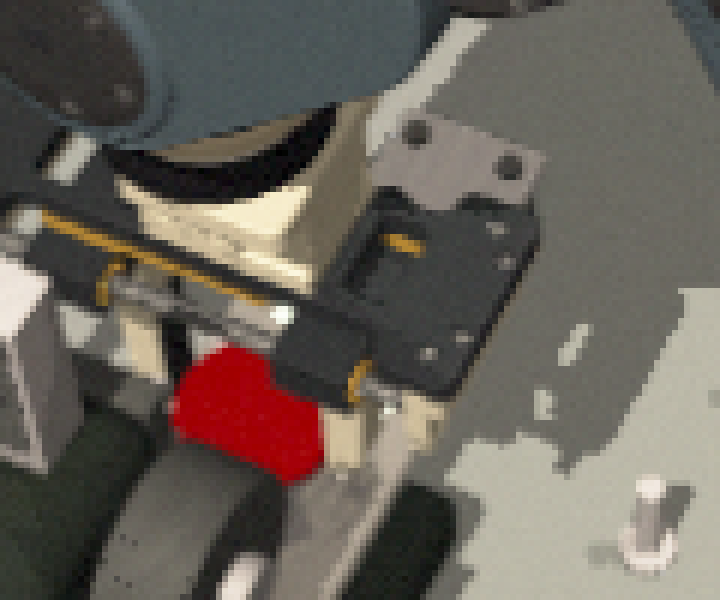

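Disc lies in the claw mouth at (250,415). A −3 N side force says it sits slightly too far toward +x, so I'll ease it off and check the seating depth.

Call:
apply_moves:
  steps: "0.055 0 -0.0006 0 0 0 0;0.055 0 -0.0012 0 0 0 0;0.055 0 -0.0012 0 0 0 0;0.055 0 -0.0012 0.0008 0 0 0;0.055 0 -0.0012 0.0008 0 0 0;0.055 0 -0.0012 0.0008 0 0 0"

```text
clock: 8.7
ee_pos: [0.5409, -0.0003, 0.0932]
tcp_rot: [2.194, 2.248, 0.001]
ft_force: [-0.0, -1.4, 0.2]
grip_width: 0.0595
grasp_force: 15.0
```

```bash
python3 - <<'E'
from rig import *
from h import *
for i in range(3):
  S=capture("side");s=read_state();print(s["clock"],s["ee_pos"],s["ft_force"],s["torque"])
E
```

```text
8.75 [ 5.40874909e-01 -3.44531886e-04  9.32355284e-02] [-0.18178872 -1.37004062  1.14257018] [-0.24729939 -0.06219026 -0.06777009]
8.8 [ 5.40858709e-01 -3.54265294e-04  9.32477362e-02] [ 0.61522744 -1.41187798  1.020009  ] [-0.30590966 -0.12925277 -0.03455314]
8.85 [ 5.40816308e-01 -3.14744584e-04  9.32073455e-02] [ 0.40779759 -1.10171973  1.92736315] [-0.30659632 -0.05557471 -0.02142396]
```

Call:
apply_moves:
  steps: "0.055 -0.0006 0 0.0005 0 0 0;0.055 -0.0006 0 0.0005 0 0 0;0.062 -0.0006 0 0.0005 0 0 0;0.066 -0.0006 0 0.0005 0 0 0;0.072 -0.0006 0 0.0005 0 0 0;0.08 -0.0006 0 0.0005 0 0 0;0.08 -0.0006 0 0.0005 0 0 0;0.08 -0.0006 0 0.0005 0 0 0"

```text
clock: 9.52
ee_pos: [0.5404, -0.0008, 0.0925]
tcp_rot: [-2.194, -2.248, 0.0]
ft_force: [1.0, 0.3, -0.0]
grip_width: 0.08
grasp_force: 0.0
```

```bash
python3 - <<'E'
from rig import *
s=read_state();print(s["clock"],s["ee_pos"],s["ft_force"],s["grip_width"])
E
```

```text
9.5167 [ 0.54044557 -0.00080885  0.09247402] [ 1.03476145  0.27692776 -0.04091002] 0.07995278112178456
```

Call:
apply_moves:
  steps: "0.08 0 0 -0.004 0 0 0;0.08 0 0 -0.012 0 0 0;0.08 0 0 -0.028 0 0 0;0.08 0 0 -0.04 0 0 0;0.08 -0.03 0.001 -0.04 0 0 0;0.08 -0.07 0.002 -0.04 0 0 0;0.08 -0.1 0.003 -0.04 0 0 0;0.06 -0.1 0.003 -0.04 0 0 0;0.05 -0.1 0.003 -0.04 0 0 0;0.05 -0.1 0.003 -0.04 0 0 0"

```text
clock: 10.35
ee_pos: [0.5459, -0.1004, 0.133]
tcp_rot: [2.195, 2.248, 0.0]
ft_force: [-0.2, 0.0, -0.1]
grip_width: 0.0644
grasp_force: 0.0
```

```bash
python3 - <<'E'
from rig import *
from h import *
S=capture("side");s=read_state();print(s["clock"],s["ee_pos"],s["ft_force"]); 
print(delta(s,[.5436,-.1004,.076]))
cv2.imwrite("pics/g5.png",cv2.resize(S["image"][200:320,180:320],None,fx=5,fy=5,interpolation=3))
b,g,r=[S["image"][...,i].astype(int) for i in range(3)]
m=((r>45)&(g<.3*r)&(b<.35*r)).astype(np.uint8); m[:215]=0
n,l,st,ce=cv2.connectedComponentsWithStats(m); i=1+np.argmax(st[1:,4]); print(st[i],ce[i],onplane(S,ce[i],.085))
E
```

```text
10.4 [ 0.54588614 -0.09995333  0.13284044] [-0.34948001  0.28719344 -0.05196961]
(array([-0.0004, -0.0023,  0.0568]), array([ 0.  , -0.01,  0.07]))
[219 277  28  24 473] [233.72093023 287.54545455] [ 0.54090941 -0.00227214  0.085     ]
```

View pics/g5.png

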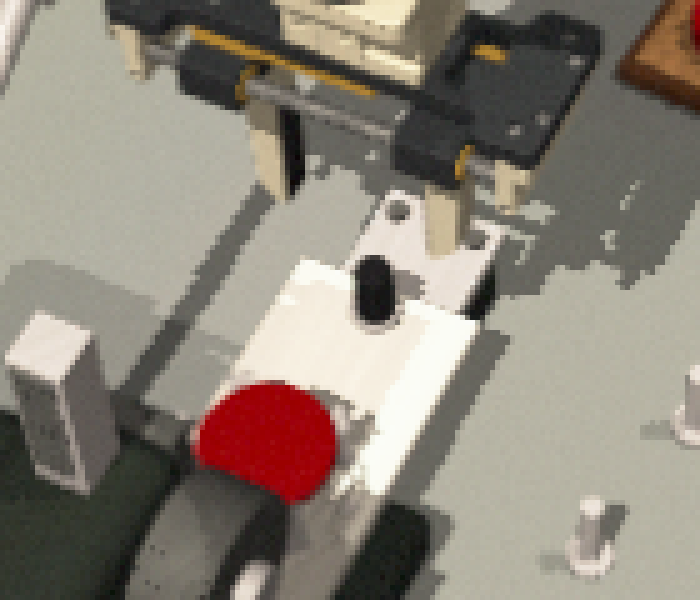

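The disc lies in the mouth at (268,440), apparently flat, with the knob at (375,290). Next, take the knob.

Call:
apply_moves:
  steps: "0.05 -0.0004 -0.0023 0 0 0 0;0.05 -0.0004 -0.0023 0.02 0 0 0;0.05 -0.0004 -0.0023 0.04 0 0 0;0.05 -0.0004 -0.0023 0.056 0 0 0;0.05 -0.0004 -0.0023 0.056 0 0 0;0.03 -0.0004 -0.0023 0.056 0 0 0;0.015 -0.0004 -0.0023 0.056 0 0 0;0.012 -0.0004 -0.0023 0.056 0 0 0;0.012 -0.0004 -0.0023 0.056 0 0 0;0.012 -0.0004 -0.0023 0.056 0 0 0;0.012 -0.0004 -0.0023 0.056 0 0 0;0.012 -0.0004 -0.0023 0.056 0 0 0"
  force: 25

```text
clock: 11.4
ee_pos: [0.5431, -0.1012, 0.0771]
tcp_rot: [-2.194, -2.248, 0.001]
ft_force: [-5.9, -0.5, 6.3]
grip_width: 0.017
grasp_force: 25.0
```

```bash
python3 - <<'E'
from rig import *
s=read_state();print(s["clock"],s["ee_pos"],s["ft_force"],s["grip_width"],s["grasp_force"])
E
```

```text
11.4 [ 0.54307357 -0.10119017  0.07705874] [-5.91055962 -0.49898006  6.25722023] 0.016965617477548933 24.999972581863403
```

Call:
apply_moves:
  steps: "0.012 0.001 -0.001 -0.001 0 0 0;0.012 0.004 -0.0015 -0.001 0 0 0;0.012 0.009 -0.0015 -0.001 0 0 0;0.012 0.016 -0.0015 -0.001 0 0 0;0.012 0.024 -0.0015 -0.001 0 0 0;0.012 0.032 -0.0015 -0.001 0 0 0;0.012 0.04 -0.0015 -0.001 0 0 0;0.012 0.048 -0.0015 -0.001 0 0 0;0.012 0.054 -0.0015 -0.001 0 0 0;0.012 0.058 -0.0015 -0.001 0 0 0;0.012 0.06 -0.0015 -0.001 0 0 0;0.012 0.06 -0.0015 -0.001 0 0 0"

```text
clock: 12.4
ee_pos: [0.5416, -0.0408, 0.0772]
tcp_rot: [2.193, 2.247, 0.003]
ft_force: [7.7, 2.1, -11.6]
grip_width: 0.0174
grasp_force: 25.0
```

```bash
python3 - <<'E'
from rig import *
s=read_state();print(s["clock"],s["ee_pos"],s["ft_force"],s["grip_width"],s["grasp_force"])
E
```

```text
12.4 [ 0.54158509 -0.04079327  0.07720073] [  7.66954247   2.12880208 -11.63881774] 0.017430774521406178 25.0003382563591
```

Call:
apply_moves:
  steps: "0.012 0.002 0.0008 0.0006 0 0 0;0.012 0.006 0.0008 0.0006 0 0 0;0.012 0.012 0.0008 0.0006 0 0 0;0.012 0.02 0.0008 0.0006 0 0 0;0.012 0.028 0.0008 0.0006 0 0 0;0.012 0.035 0.0008 0.0006 0 0 0;0.012 0.041 0.0008 0.0006 0 0 0;0.012 0.045 0.0008 0.0006 0 0 0;0.012 0.047 0.0008 0.0006 0 0 0;0.012 0.047 0.0008 0.0006 0 0 0;0.012 0.047 0.0008 0.0006 0 0 0"

```text
clock: 13.32
ee_pos: [0.5406, 0.006, 0.0771]
tcp_rot: [2.194, 2.248, 0.001]
ft_force: [2.7, 1.7, 2.3]
grip_width: 0.0171
grasp_force: 25.0
```

```bash
python3 - <<'E'
from rig import *
s=read_state();print(s["clock"],s["ee_pos"],s["ft_force"],s["grip_width"],s["grasp_force"])
E
```

```text
13.3167 [0.54055478 0.00604117 0.07709259] [2.65786804 1.73652009 2.30770706] 0.01710912841412853 25.000219345092773
```

Call:
apply_moves:
  steps: "0.012 0.001 0 0 0 0 0;0.012 0.002 0 0 0 0 0;0.012 0.003 0 0 0 0 0;0.012 0.004 0 0 0 0 0;0.012 0.005 0 0 0 0 0;0.012 0.006 0 0 0 0 0;0.012 0.006 0 0 0 0 0;0.012 0.006 0 0 0 0 0"

```text
clock: 13.98
ee_pos: [0.5405, 0.0092, 0.0771]
tcp_rot: [2.191, 2.247, -0.004]
ft_force: [2.5, -21.8, 2.6]
grip_width: 0.0175
grasp_force: 25.0
```

```bash
python3 - <<'E'
from rig import *
s=read_state();print(s["clock"],s["ee_pos"],s["ft_force"],s["grip_width"],s["grasp_force"])
E
```

```text
13.9833 [0.54049688 0.00922431 0.0771229 ] [  2.455357   -21.78068495   2.61981755] 0.01751046442978521 25.000543892383575
```

Call:
apply_moves:
  steps: "0.012 -0.002 0 0 0 0 0;0.012 -0.0025 0 0 0 0 0;0.04 -0.0025 0 0 0 0 0;0.05 -0.0025 0 0 0 0 0;0.05 -0.0025 0 0 0 0 0;0.05 -0.0025 0 -0.01 0 0 0;0.05 -0.0025 0 -0.03 0 0 0;0.05 -0.0025 0 -0.045 0 0 0;0.05 -0.035 0 -0.045 0 0 0;0.05 -0.07 0 -0.045 0 0 0;0.05 -0.11 0 -0.045 0 0 0;0.05 -0.15 0 -0.045 0 0 0"

```text
clock: 14.98
ee_pos: [0.5436, -0.1393, 0.1228]
tcp_rot: [2.193, 2.25, 0.0]
ft_force: [1.1, 1.2, -1.1]
grip_width: 0.05
grasp_force: 0.0
```

```bash
python3 - <<'E'
from rig import *
from h import *
s=read_state();print(s["clock"],s["ee_pos"],s["ft_force"])
S=capture("side"); q=np.load("q.npy")
a=S["image"][140:340,120:320]
cv2.imwrite("pics/g6.png",cv2.resize(a,None,fx=3,fy=3,interpolation=3))
for th in(0,1.1): print(pm(q,q[3]-.22*np.cos(.56-th),-.105,.19+.22*np.sin(.56-th)))
E
```

```text
14.9833 [ 0.54364842 -0.13933284  0.12278077] [ 1.08992042  1.17288942 -1.05363236]
[ 0.64894061 -0.07360953  0.30686096]
[ 0.6489959  -0.07590865  0.07689008]
```

View pics/g6.png

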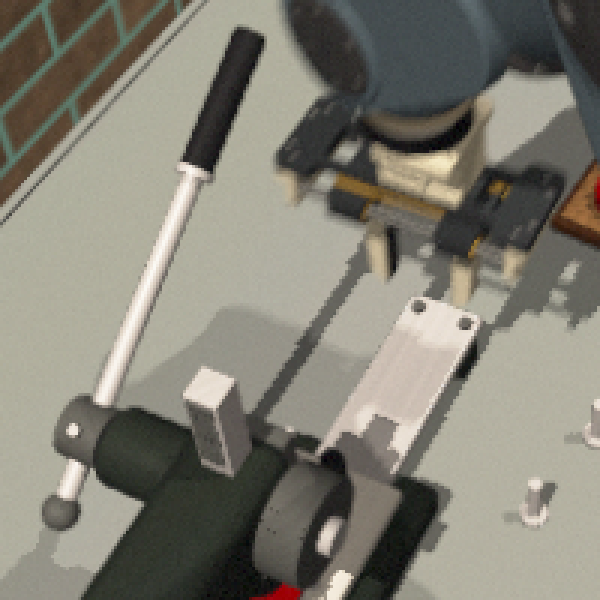

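The slide is home: the disc's red edge shows under the ram at (275,592) and the knob is at about (330,460). The grip is unchanged at (222,100). I'll back away, rise and come over the grip.

Call:
apply_moves:
  steps: "0.06 -0.04 0 0 0 0 0;0.06 -0.08 0 0 0 0 0;0.06 -0.12 0 -0.02 0 0 0;0.06 -0.12 0.03 -0.06 0 0 0;0.06 -0.12 0.06 -0.1 0 0 0;0.06 -0.12 0.09 -0.14 0 0 0;0.06 -0.12 0.105 -0.18 0 0 0;0.06 -0.12 0.105 -0.22 0 0 0;0.06 -0.12 0.105 -0.26 0 0 0;0.06 -0.12 0.105 -0.29 0 0 0;0.06 -0.12 0.105 -0.29 0 0 0;0.06 -0.12 0.105 -0.29 0 0 0"

```text
clock: 16.03
ee_pos: [0.6521, -0.2554, 0.4163]
tcp_rot: [2.19, 2.245, 0.003]
ft_force: [0.5, -1.1, 0.6]
grip_width: 0.06
grasp_force: 0.0
```

```bash
python3 - <<'E'
from rig import *
from h import *
s=read_state();print(s["clock"],s["ee_pos"],s["ft_force"],delta(s,[.649,-.0736,.40]))
E
```

```text
16.0333 [ 0.65206363 -0.25536567  0.41631203] [ 0.46831184 -1.13899241  0.58258586] (array([0.1818, 0.0013, 0.0158]), array([0.32, 0.15, 0.06]))
```

Call:
apply_moves:
  steps: "0.06 0.04 0.001 0.01 0 0 0;0.06 0.08 0.001 0.015 0 0 0;0.06 0.12 0.001 0.015 0 0 0;0.06 0.15 0.001 0.015 0 0 0;0.06 0.175 0.001 0.015 0 0 0;0.06 0.182 0.001 0.015 0 0 0;0.06 0.182 0.001 0.015 0 0 0;0.06 0.182 0.001 0.015 0 0 0;0.06 0.182 0.001 0.015 0 0 0;0.06 0.182 0.001 0.015 0 0 0"

```text
clock: 16.87
ee_pos: [0.6482, -0.075, 0.3964]
tcp_rot: [-2.196, -2.246, 0.001]
ft_force: [0.4, -0.4, 0.1]
grip_width: 0.0601
grasp_force: 0.0
```

```bash
python3 - <<'E'
from rig import *
from h import *
S=capture("side");s=read_state();print(s["clock"],s["ee_pos"],s["ft_force"],delta(s,[.649,-.0736,.302]))
cv2.imwrite("pics/g7.png",cv2.resize(S["image"][60:260,120:320],None,fx=3,fy=3,interpolation=3))
E
```

```text
16.9167 [ 0.64824144 -0.07487696  0.39652581] [-0.31372303  0.08267008  0.36474328] (array([0.0013, 0.0008, 0.0945]), array([-0.04, -0.  , -0.05]))
```

View pics/g7.png

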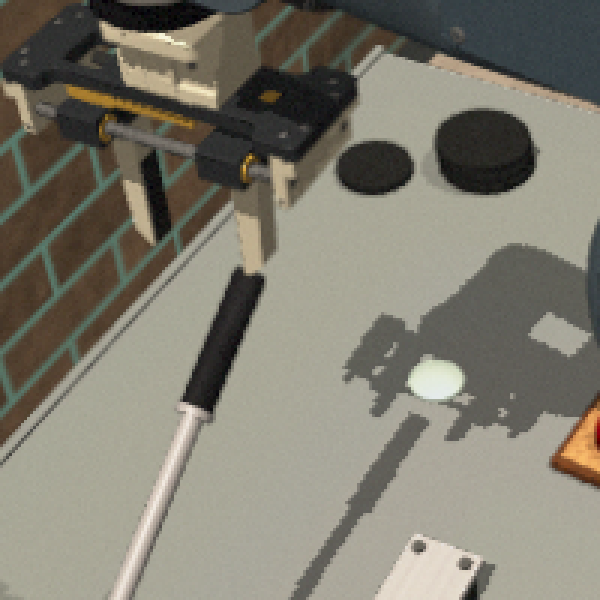

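Open fingers at (150,240) and (257,265) straddle the grip line (top end at (250,272)). Descending onto the grip.

Call:
apply_moves:
  steps: "0.06 0.001 0.001 0.02 0 0 0;0.06 0.001 0.001 0.04 0 0 0;0.06 0.001 0.001 0.06 0 0 0;0.06 0.001 0.001 0.08 0 0 0;0.06 0.001 0.001 0.094 0 0 0;0.06 0.001 0.001 0.094 0 0 0;0.06 0.001 0.001 0.094 0 0 0;0.04 0.001 0.001 0.094 0 0 0;0.03 0.001 0.001 0.094 0 0 0;0.026 0.001 0.001 0.094 0 0 0;0.024 0.001 0.001 0.094 0 0 0;0.024 0.001 0.001 0.094 0 0 0"
  force: 60

```text
clock: 17.92
ee_pos: [0.6494, -0.0726, 0.3034]
tcp_rot: [2.194, 2.248, 0.001]
ft_force: [0.5, -1.2, 0.1]
grip_width: 0.0313
grasp_force: 0.0
```

```bash
python3 - <<'E'
from rig import *
from h import *
s=read_state();print(s["clock"],s["ee_pos"],s["ft_force"],s["grip_width"],s["grasp_force"])
E
```

```text
17.9167 [ 0.64938976 -0.07263735  0.30339294] [ 0.50702789 -1.24048971  0.13468337] 0.03133894410142132 0.0
```

Call:
apply_moves:
  steps: "0.022 0 0 0 0 0 0;0.018 0 0 0 0 0 0;0.015 0 0 0 0 0 0;0.015 0 0 0 0 0 0;0.015 0 0 0 0 0 0;0.015 0 0 0 0 0 0"

```text
clock: 18.42
ee_pos: [0.6475, -0.0728, 0.3028]
tcp_rot: [-2.192, -2.246, 0.006]
ft_force: [-12.5, -1.0, 3.8]
grip_width: 0.0206
grasp_force: 60.0
```

```bash
python3 - <<'E'
from rig import *
from h import *
s=read_state();print(s["clock"],s["ee_pos"],s["ft_force"],s["grip_width"],s["grasp_force"])
q=np.load("q.npy")
P0=pm(q,q[3]-.22*np.cos(.56),-.105,.19+.22*np.sin(.56))
for th in np.arange(0.1,1.25,.1):
    x=-.22*np.cos(.56-th)+.22*np.cos(.56); z=.22*(np.sin(.56)-np.sin(.56-th)); print(th.round(2),x.round(4),z.round(4))
E
```

```text
18.4167 [ 0.64752127 -0.07284429  0.302769  ] [-12.47389218  -0.98157991   3.81558283] 0.02059406945754041 59.9952095746994
0.1 -0.0107 0.0192
0.2 -0.0195 0.0394
0.3 -0.0262 0.0603
0.4 -0.0308 0.0818
0.5 -0.0332 0.1037
0.6 -0.0334 0.1257
0.7 -0.0315 0.1476
0.8 -0.0273 0.1692
0.9 -0.021 0.1902
1.0 -0.0126 0.2106
1.1 -0.0023 0.23
1.2 0.0099 0.2482
```

Call:
apply_moves:
  steps: "0.015 0 -0.001 0 0 0 0;0.015 0 -0.002 0 0 0 0;0.015 -0.003 -0.002 0.005 0 0 0;0.015 -0.006 -0.002 0.01 0 0 0;0.015 -0.0107 -0.002 0.0192 0 0 0;0.015 -0.015 -0.002 0.029 0 0 0;0.015 -0.0195 -0.002 0.0394 0 0 0;0.015 -0.023 -0.002 0.05 0 0 0;0.015 -0.0262 -0.002 0.0603 0 0 0;0.015 -0.0285 -0.002 0.071 0 0 0;0.015 -0.0308 -0.002 0.0818 0 0 0;0.015 -0.0308 -0.002 0.0818 0 0 0"

```text
clock: 19.42
ee_pos: [0.6481, -0.105, 0.2192]
tcp_rot: [2.195, 2.247, -0.001]
ft_force: [0.5, -4.7, 5.8]
grip_width: 0.0208
grasp_force: 60.0
```

```bash
python3 - <<'E'
from rig import *
from h import *
s=read_state();print(s["clock"],s["ee_pos"],s["ft_force"],s["torque"],s["grip_width"],s["grasp_force"])
E
```

```text
19.4167 [ 0.64813081 -0.10496283  0.21920259] [ 0.54783345 -4.67356764  5.84388928] [-0.52415251  0.03081631  0.04374813] 0.020780307426454613 60.001362562179565
```

Call:
apply_moves:
  steps: "0.015 -0.0015 0 0.011 0 0 0;0.015 -0.0024 0 0.0219 0 0 0;0.015 -0.0026 0 0.029 0 0 0;0.015 -0.0026 0 0.036 0 0 0;0.015 -0.0026 0 0.044 0 0 0;0.015 -0.002 0 0.051 0 0 0;0.015 -0.0012 0 0.058 0 0 0;0.015 -0.0007 0 0.0658 0 0 0;0.015 0.001 0 0.073 0 0 0;0.015 0.0022 0 0.08 0 0 0;0.015 0.0035 0 0.0874 0 0 0;0.015 0.0035 0 0.0874 0 0 0"

```text
clock: 20.42
ee_pos: [0.6481, -0.101, 0.1325]
tcp_rot: [2.194, 2.247, -0.001]
ft_force: [-0.0, -6.6, 3.2]
grip_width: 0.0207
grasp_force: 60.0
```

```bash
python3 - <<'E'
from rig import *
from h import *
s=read_state();print(s["clock"],s["ee_pos"],s["ft_force"],s["torque"],s["grip_width"],s["grasp_force"])
E
```

```text
20.4167 [ 0.64806492 -0.10103891  0.13252692] [-0.04217702 -6.6454329   3.19799319] [-0.74105334  0.09388925 -0.07014747] 0.020700989262327604 60.002222657203674
```

Call:
apply_moves:
  steps: "0.015 0.002 0 0.007 0 0 0;0.015 0.004 0 0.014 0 0 0;0.015 0.0063 0 0.021 0 0 0;0.015 0.009 0 0.028 0 0 0;0.015 0.012 0 0.035 0 0 0;0.015 0.0147 0 0.0414 0 0 0;0.015 0.018 0 0.048 0 0 0;0.015 0.021 0 0.053 0 0 0;0.015 0.0225 0 0.0565 0 0 0;0.015 0.0225 0 0.0565 0 0 0;0.015 0.0225 0 0.0565 0 0 0"

```text
clock: 21.33
ee_pos: [0.6476, -0.0788, 0.0769]
tcp_rot: [2.194, 2.247, -0.001]
ft_force: [-0.3, -7.4, 3.0]
grip_width: 0.0208
grasp_force: 60.0
```

```bash
python3 - <<'E'
from rig import *
from h import *
s=read_state();print(s["clock"],s["ee_pos"],s["ft_force"],s["torque"],s["grip_width"],s["grasp_force"])
E
```

```text
21.3333 [ 0.64756563 -0.07875728  0.07690188] [-0.26116285 -7.35410811  2.96568838] [-0.83868512  0.22172192  0.01122366] 0.02083027625402137 60.0025874376297
```

Call:
apply_moves:
  steps: "0.015 0.001 0 0.002 0 0 0;0.015 0.002 0 0.004 0 0 0;0.015 0.003 0 0.006 0 0 0;0.015 0.004 0 0.007 0 0 0;0.015 0.004 0 0.008 0 0 0;0.015 0.004 0 0.008 0 0 0;0.015 0.004 0 0.008 0 0 0"

```text
clock: 21.92
ee_pos: [0.6475, -0.0748, 0.0698]
tcp_rot: [2.194, 2.247, -0.001]
ft_force: [-3.6, -7.4, 9.7]
grip_width: 0.0207
grasp_force: 60.0
```

```bash
python3 - <<'E'
from rig import *
from h import *
for i in range(3):
  S=capture("side");s=read_state();print(s["clock"],s["ee_pos"],s["ft_force"],s["torque"],s["grip_width"],s["grasp_force"])
E
```

```text
21.9667 [ 0.64751467 -0.07477803  0.06981474] [-3.97535711 -6.27387842 10.11337904] [-0.62898863  0.75285497 -0.05967945] 0.020990003707616098 60.00634968280792
22.0167 [ 0.6475275  -0.07479549  0.06982748] [-3.65196022 -6.10485287  8.98807506] [-0.61470328  0.70372165  0.00347938] 0.020511329590591206 60.00637114048004
22.0667 [ 0.64754857 -0.07478164  0.06985218] [-3.23327216 -5.89879295  9.57343398] [-0.59397555  0.72877676 -0.0200586 ] 0.020584908225998906 60.00633180141449
```

Call:
apply_moves:
  steps: "0.015 0.0005 -0.0003 0.001 0 0 0;0.015 0.001 -0.0005 0.002 0 0 0;0.015 0.0015 -0.0005 0.003 0 0 0;0.015 0.0015 -0.0005 0.003 0 0 0;0.015 0.0015 -0.0005 0.003 0 0 0;0.015 0.0015 -0.0005 0.003 0 0 0"

```text
clock: 22.57
ee_pos: [0.6476, -0.0737, 0.0681]
tcp_rot: [2.192, 2.246, 0.0]
ft_force: [-6.1, -8.0, 19.2]
grip_width: 0.021
grasp_force: 60.0
```

```bash
python3 - <<'E'
from rig import *
from h import *
for i in range(2):
  S=capture("side");s=read_state();print(s["clock"],s["ee_pos"],s["ft_force"],s["torque"],s["grip_width"],s["grasp_force"])
E
```

```text
22.6167 [ 0.64753437 -0.07375009  0.06808141] [-6.94868446 -7.77713439 19.48798457] [-0.90068721  1.17735562  0.03715205] 0.020716674690013582 60.00388026237488
22.6667 [ 0.64754743 -0.07374201  0.06810528] [-5.82160877 -8.35695219 18.2088902 ] [-0.94954185  1.16555436 -0.00614786] 0.020971775336105888 60.003867745399475
```

```bash
python3 - <<'E'
from rig import *
print(job_done())
E
```

```text
the job is handed in; nothing more can be done
None
```

The job is handed in: the top disc should be snapped home on its seat, and the gripper still holds the lever down at about 1.13 rad with roughly 19 N of pull. I judged the snap from the drop in lever force and the final lever angle, without a last picture, because I had already viewed 11 against the limit of 10.

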